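# Tip the pin tin lid up and push it home against the batten

## Robot

A 6-joint arm with a two-finger parallel gripper is mounted at the origin on the work surface. World frame = base frame: x ahead of the robot, y to its left, z up, the work surface at z = 0. Lengths are in m, angles in rad, forces in N, time in s.
With the tool pointing down it reaches from about 0.3 to 0.875 m from the base axis. Payload 6.4 kg.
Tool frame: the origin (TCP) lies at the very end of the fingers, on their centre line; the grasp point (between the pads) lies 19 mm behind it (ctrl.tcp_to_grasp is the distance from the TCP to the grasp point, in m); z points along the fingers, y is the direction in which the jaws open and shut (so a half turn about z gives the same grasp; the last joint's range is limited). The gripper opens to 85 mm and grips with 20 to 120 N. Pads are 22 mm wide; open, the fingers measure 114 mm over their backs; the gripper's body (76 mm by 85 mm) begins 54 mm behind the grasp point. The pads swing forward as they close: fully open they stand 13 mm farther back than shut.
Start: joints at [-1.391, 0.181, 1.607, -0, 1.354, -0.206], TCP at [0.216, -0.533, 0.231] pointing down, gripper open.
Joint ranges: [-2.99, 2.99], [-0.89, 2.07], [0.3, 2.58], [-1.14, 4.28], [0, 2.63], [-3.12, 3.12]. Speed limits (rad/s): [2.57, 2.57, 3.01, 3.14, 3.14, 3.14].

## Interface

Orientations are given as a unit quaternion [w, x, y, z].
In Python, from bench import ctrl gives the robot as it stands. The module is installed in compiled form; this text tells all that it offers.
- The arm moves only by the tool drive_tool, never from a script. Its argument "deltas" is a list of rows, each an object with "slide": the shift along the tool's x, y, z as a fraction of full scale, a list of three; "delta_rot": the turn, a rotation vector about the tool's x, y, z as a fraction of full scale, a list of three; "hand": the opening, from 0 (shut) to 1 (fully open). In form: [{"slide": [tx, ty, tz], "delta_rot": [wx, wy, wz], "hand": hand}, ...]. A call has exactly 5 rows; each row shifts and turns the commanded pose from where the row before left it, along the tool's axes as they then stand; what a row does not reach is not made up. Full scale, the value 1, is 50 mm for a shift and 180 degrees for a turn. A row lasts 1/8 s, in which the tool goes at most 62.5 mm and 10.7 degrees, less where a joint would pass 70% of its speed; a pose out of reach is approached as far as the arm can. A call with a number of a shift or a turn outside -1 to 1 is refused whole. A call with a gripper value outside its range is refused whole. The fingers move at their own pace and stop on an object; the grip force is fixed at half the most. Time passes only in rows, so rows that do not move let the fingers close, or fill a call up. It gives the time, the measured TCP pose, the force and the opening at its end, in the units of the state.
- ctrl.get_obs(): the state, without advancing time (a new reading comes with each control period).
- ctrl.camera(name): name is "side" or "top"; returns a dict with "frame" (420x560x3 uint8, red, green, blue), "mtx" (3x3 intrinsics, pixels), "R" (3x3) and "t" (3): a world point X has camera coordinates R X + t. Camera axes: x right, y down, z forward; pixel columns grow to the right and rows downward; lengths in m; the calibration is good to about 2 mm. A picture is of the moment at which its call begins. There is no depth.
- ctrl.hand_in(): hands the job in, once; it reports no verdict.
The state is a dict: "time_s": time; "q": joint angles; "dq": joint speeds; "joint_efforts": joint torques, N m; "eef_pos": TCP position; "eef_rot": TCP orientation; "wrist_force": force on the tool from outside, world axes, zero at the start; "torque": the same for the moment, N m; "opening": opening from 0.0 (shut) to 1.0 (fully open).
Only numpy, scipy, OpenCV 4.12 (cv2) and the standard library are available. Lean on these libraries where they do the work, as an engineer would, in place of code of your own. Each camera call takes 0.05 s, during which the arm holds its last target.

## Task

The khaki tin has been left standing on its long edge, its lid facing away from the wooden batten on the bench. With the fingertips push it over towards the batten so that it lies flat with the lid up, then push it along the bench until its long side sits flush against the batten. Never pick the tin up, leave the torch, lock, plug and key where they are, and finish clear of everything.

Things in the scene. Friction and masses are not known exactly. Their poses are not given: they have to be found in the camera images.
- tin: closed khaki tin box, 110 x 80 x 32 mm, about 0.2 kg, loose, standing on a 110 x 32 mm edge. Origin: centre of the face it first stands on. z: up its 80 mm height (0 to 80), y: along its 110 mm length, x: through its thickness, lid face at -16 mm, plain bottom at +16 mm. x first points at the batten within 12 degrees. Lying lid up, the origin is the middle of its rear long side, 16 mm up.
- tin_lid (a point): centre of the tin's lid face (slightly paler, raised panel, seam 11 mm behind it), 40 mm up while it stands; axes as the tin's. Pushed high on this face the tin tips about its lower far edge with little sliding, and falls by itself beyond about 22 degrees. It lands 45 to 95 mm short of the batten, lid face up at 32 mm.
- batten: straight wooden batten screwed to the bench, 300 mm long, 30 mm wide, 24 mm high. Origin: centre of its underside, on the bench. y runs along its length; x points across it, away from the tin. The face to push the tin against is at x = -15 mm, so a tin lying flush has its origin at x = -95 mm.
- torch: orange plastic torch lying on the bench, 160 mm long (along its x), 49 mm thick, roughly square to the batten, beyond the tin's +y end (batten y). Bystander. Origin under its middle, on the bench.
- lock: brass lock cylinder body standing on its flange, 42 mm across, 34 mm tall, with a lug at its side, beyond the tin's -y end (batten y). Bystander. Origin under its centre.
- plug: chrome lock plug standing on end, 20 mm across the foot, 15 mm above, 32 mm tall, in a row with lock and key. Bystander. Origin under its centre.
- key: flat brass mailbox key lying on the bench, 56 mm long (along its x), 3 mm thick, in a row with lock and plug. Bystander. Origin on its underside, near its middle.
Things that resemble listed ones, but are neither listed nor needed, are in the scene too. What is shaped like the tin but blue or red is not meant.

How it is judged:
On the way, in this order (a step that is already met when the one before it is completed fails the run):
1. the tin lies flat on the bench, lid up (angle between tin's own x axis and vertical above 3 rad and height (world z) of tin below 0.022 m), for 0.2 s.
2. the tin, still lid up, lies flush against the batten (angle between tin's own x axis and vertical above 3.03 rad and height (world z) of tin below 0.022 m and x of tin in the frame of batten between -0.101 and -0.088 m and y of tin in the frame of batten between -0.095 and 0.095 m and angle between the z axis of tin and the x axis of batten, either way round below 0.07 rad), for 0.2 s.
At the end, for the whole second after the job is handed in: The tin is at rest, flat on the bench (within 0.11 rad), lid up, its long side against the batten's near face: gap under 6 mm at its middle, square within 0.07 rad, its middle within 95 mm of the batten's middle along the batten (all of step 2 and linear speed of tin below 0.02 m/s); the robot touches nothing.
It fails at once if the tin is lifted off the bench (its standing edge rises more than 30 mm) (height (world z) of tin above 0.03 m).
It fails at once if the torch is moved more than 15 mm (distance of torch from where it was at the start of the episode above 0.015 m).
It fails at once if the key is moved more than 15 mm (distance of key from where it was at the start of the episode above 0.015 m).
It fails at once if the lock is moved more than 15 mm or knocked over (distance of lock from where it was at the start of the episode above 0.015 m or angle between lock's own z axis and vertical above 0.5 rad).
It fails at once if the plug is moved more than 15 mm or knocked over (distance of plug from where it was at the start of the episode above 0.015 m or angle between plug's own z axis and vertical above 0.5 rad).
It also fails if it takes over 40 s, if anything falls off the work surface, if the arm or the gripper's body presses on something with over 40 N, if the wrist force passes 120 N, or if a joint passes its speed limit or range.

## Working session

There is one attempt and no reset: what is moved stays moved. The work goes in short steps, Python scripts to look and compute and a tool call to move; the robot and the scene stay as the last step left them, time stands still between calls to the robot, and variables do not carry over. Pictures are saved under pics/ and viewed, and the job is handed in when it is done.

Besides the shell and the picture viewer there is one more tool, called after "Request:" as name(argument=value, ...) on one line, values as JSON. drive_tool: Moves the arm, as the interface text tells. Its arguments: {"type":"object","properties":{"deltas":{"type":"array","items":{"type":"object","properties":{"slide":{"type":"array","items":{"type":"number"}},"delta_rot":{"type":"array","items":{"type":"number"}},"hand":{"type":"number"}}}}},"required":["deltas"]}

```bash
mkdir -p pics; python3 - <<'E'
from bench import ctrl
import cv2,numpy as np
o=ctrl.get_obs();print({k:np.round(v,3).tolist() for k,v in o.items()})
for n in("top","side"):
    c=ctrl.camera(n);cv2.imwrite(f"pics/{n}0.png",c["frame"][:,:,::-1]);np.savez(f"{n}0.npz",**c)
    print(n,c["mtx"].round(1).tolist(),c["R"].round(3).tolist(),c["t"].round(3).tolist())
E
```

```text
{'time_s': 0.0, 'q': [-1.391, 0.182, 1.608, -0.0, 1.354, -0.206], 'dq': [-0.001, -0.001, 0.001, -0.0, -0.001, -0.001], 'joint_efforts': [-0.001, -44.487, -35.134, -0.001, 0.009, -0.0], 'eef_pos': [0.216, -0.532, 0.23], 'eef_rot': [-0.001, 0.981, 0.192, 0.0], 'wrist_force': [0.087, -0.727, 0.832], 'torque': [0.021, 0.037, -0.026], 'opening': 0.999}
top [[395.7, 0.0, 278.8], [0.0, 395.7, 209.4], [0.0, 0.0, 1.0]] [[0.016, -1.0, 0.016], [-0.983, -0.019, -0.183], [0.184, -0.013, -0.983]] [0.017, 0.559, 0.726]
side [[436.5, 0.0, 277.9], [0.0, 436.5, 208.4], [0.0, 0.0, 1.0]] [[0.97, -0.243, 0.016], [-0.18, -0.762, -0.622], [0.164, 0.601, -0.783]] [-0.524, 0.159, 0.905]
```

View pics/top0.png

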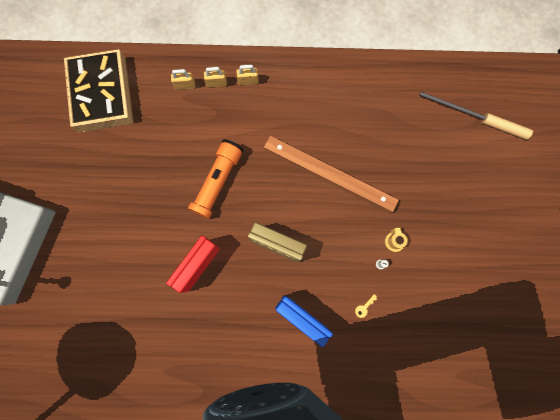

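View pics/side0.png

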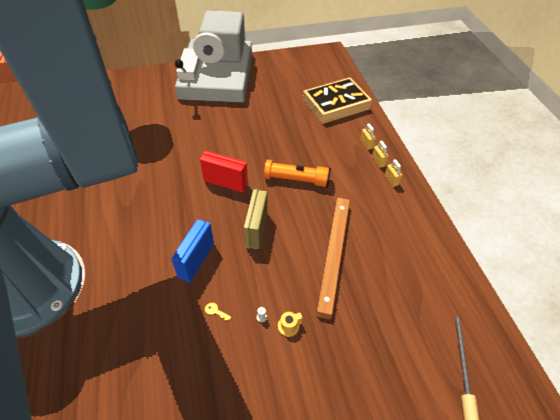

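Candidates for the tin in the top view are khaki (277,241), red (193,264) and blue (304,320). The khaki one fits the description. I'll check it in a close crop and measure it.

```bash
python3 - <<'E'
import cv2,numpy as np
a=np.load("top0.npz")["frame"][:,:,::-1][125:275,185:425]
b=np.load("side0.npz")["frame"][:,:,::-1][150:330,190:360]
cv2.imwrite("pics/ct.png",cv2.resize(a,None,fx=3.3,fy=3.3,interpolation=2))
cv2.imwrite("pics/cs.png",cv2.resize(b,None,fx=3.3,fy=3.3,interpolation=2))
E
```

```text
(no output)
```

View pics/ct.png

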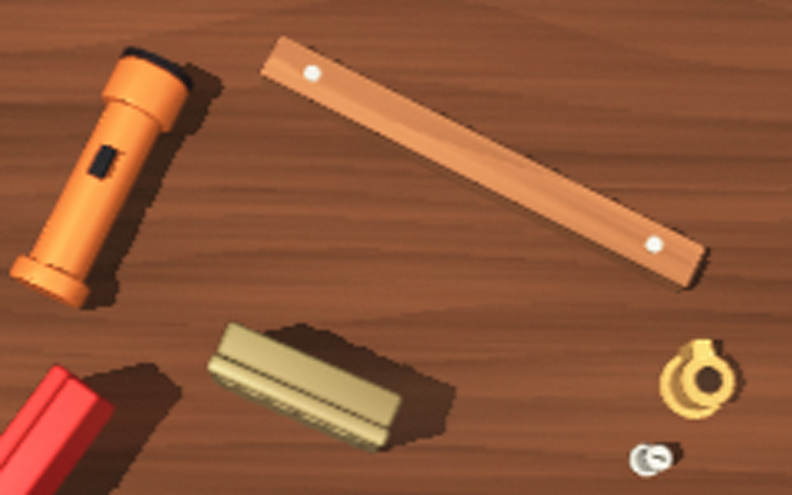

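View pics/cs.png

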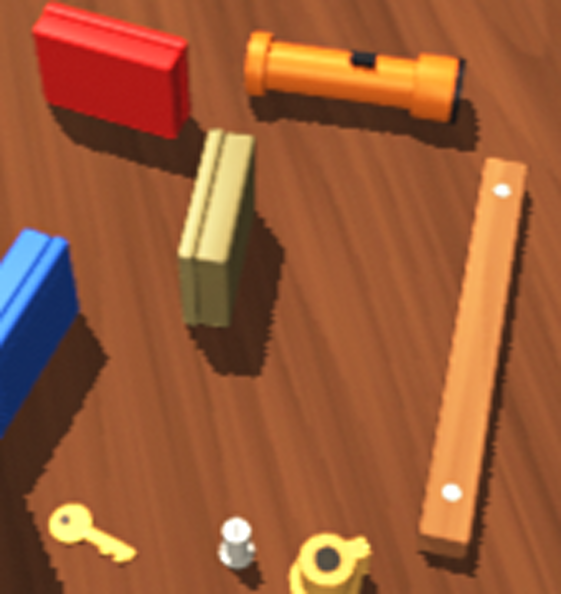

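The crops show the khaki tin standing, with its lid panel and seam on the lower-left side, away from the batten. Its crop-px corners are (231,323), (210,365), (401,398) and (383,445). The batten runs from (283,37) to (705,248).

```bash
cat >h.py <<'E'
import numpy as np
def ray(c,u,v,z):
    R,t,K=c["R"],c["t"],c["mtx"]
    d=R.T@np.linalg.solve(K,[u,v,1.]);o=-R.T@t
    return o+d*(z-o[2])/d[2]
def proj(c,X):
    p=c["mtx"]@(c["R"]@np.asarray(X,float)+c["t"]);return p[:2]/p[2]
E
python3 - <<'E'
import numpy as np
from h import *
T=np.load("top0.npz");S=np.load("side0.npz")
ct=lambda p,z:ray(T,185+p[0]/3.3,125+p[1]/3.3,z)
cs=lambda p,z:ray(S,190+p[0]/3.3,150+p[1]/3.3,z)
r=lambda x:np.round(x,4).tolist()
for nm,ps,f,z in[("tin top T",[(231,323),(210,362),(401,398),(386,440)],ct,.08),
 ("tin top S",[(255,136),(214,131),(227,263),(181,258)],cs,.08),
 ("tin base S",[(186,322),(228,325)],cs,0),
 ("bat T",[(283,37),(262,72),(705,248),(687,288)],ct,.024),("bat S",[(526,163),(485,158),(468,543),(421,535)],cs,.024),
 ("torch T",[(125,50),(190,85),(12,270),(82,303)],ct,.025),("lock",[(706,380)],ct,.034),("lockS",[(327,560)],cs,.034),("plug",[(660,455)],ct,.032),("plugS",[(237,528)],cs,.032),("key S",[(70,515),(130,553)],cs,.003)]:
  print(nm,[r(f(p,z)[:2]) for p in ps])
for n,C,rf in(("T",ct,0),):
  p=[ct(x,.08) for x in[(231,323),(210,362),(401,398),(386,440)]];print(r(np.mean(p,0)),np.degrees(np.arctan2(*(p[2]-p[0])[:2])))
  b=[ct(x,.024) for x in[(283,37),(262,72),(705,248),(687,288)]];print(r(np.mean(b,0)),np.degrees(np.arctan2(*(b[2]-b[0])[:2])))
E
```

```text
tin top T [[0.5269, 0.0714], [0.5044, 0.0827], [0.4859, -0.0256], [0.4622, -0.0173]]
tin top S [[0.5315, 0.0671], [0.5056, 0.0778], [0.4904, -0.0312], [0.4631, -0.0207]]
tin base S [[0.464, -0.0161], [0.491, -0.025]]
bat T [[0.7207, 0.0459], [0.697, 0.0588], [0.5881, -0.2197], [0.5625, -0.2075]]
bat S [[0.7254, 0.0448], [0.6982, 0.056], [0.5923, -0.2227], [0.5668, -0.2114]]
torch T [[0.7094, 0.1461], [0.687, 0.1041], [0.5656, 0.2095], [0.5459, 0.1656]]
lock [[0.5044, -0.2138]]
lockS [[0.5072, -0.2177]]
plug [[0.4591, -0.185]]
plugS [[0.4614, -0.1851]]
key S [[0.367, -0.1393], [0.3982, -0.1723]]
[0.4948, 0.0278, 0.08] -157.09249607454962
[0.6421, -0.0806, 0.024] -153.461910854384
```

```bash
cat >>h.py <<'E'
from scipy.spatial.transform import Rotation as Ro
B=np.array([.644,-.082,0]);by=np.array([.1325,.266,0]);by/=np.linalg.norm(by);bx=np.array([by[1],-by[0],0])
def inb(p): d=np.asarray(p)[:2]-B[:2];return d@bx[:2],d@by[:2]
def rot(o):
    w,x,y,z=o["eef_rot"];return Ro.from_quat([x,y,z,w]).as_matrix()
def want(o,yaw):  # rotvec in tool axes to tool-down with x at yaw
    c,s=np.cos(yaw),np.sin(yaw);M=np.array([[c,s,0],[s,-c,0],[0,0,-1.]])
    return Ro.from_matrix(rot(o).T@M).as_rotvec(),M
E
python3 - <<'E'
from h import *
from bench import ctrl
T=np.load("top0.npz");o=ctrl.get_obs()
for n,ps in(("blue",[(286,295),(277,306),(332,334),(322,346)]),("red",[(204,237),(219,244),(168,283),(183,292)])):
  for p in ps: print(n,ray(T,*p,.08)[:2].round(3),np.round(inb(ray(T,*p,.08)),3))
print(np.degrees(np.arctan2(bx[1],bx[0])),inb([.496,.026]))
w,M=want(o,np.radians(-22.7));print("rot frac",w/np.pi)
t=np.array([.496,.026,0])-.057*np.array([.9225,-.386,0]);t[2]=.15
print(t,inb(t),"slide/50mm",M.T@(t-o["eef_pos"])/.05)
E
```

```text
blue [0.395 0.011] [-0.264 -0.027]
blue [0.376 0.028] [-0.289 -0.022]
blue [ 0.328 -0.072] [-0.287 -0.132]
blue [ 0.307 -0.054] [-0.314 -0.125]
red [0.499 0.166] [-0.241  0.157]
red [0.486 0.137] [-0.239  0.126]
red [0.413 0.227] [-0.344  0.173]
red [0.398 0.199] [-0.346  0.141]
-26.478827345233565 (np.float64(-0.18062832352648742), np.float64(0.030682384848811643))
rot frac [-5.08428989e-04  9.76151456e-05  2.48892554e-01]
[0.4434175 0.048002  0.15     ] (np.float64(-0.23750484381771717), np.float64(0.026931551633200858)) slide/50mm [ -0.28750271 -12.45899945   1.60934579]
```

Request:
drive_tool(deltas=[{"slide": [0,0,0],"delta_rot": [0,0,0.05],"hand": 0.5},{"slide": [0,0,0],"delta_rot": [0,0,0.05],"hand": 0.5},{"slide": [0,0,0],"delta_rot": [0,0,0.05],"hand": 0.5},{"slide": [0,0,0],"delta_rot": [0,0,0.05],"hand": 0.5},{"slide": [0,0,0],"delta_rot": [0,0,0.05],"hand": 0.5}])

```text
time_s: 0.72
eef_pos: [0.2163, -0.5324, 0.2307]
eef_rot: [-0.001, 0.98, -0.201, -0.0]
wrist_force: [0.5, -0.6, 0.4]
opening: 0.499
```

Request:
drive_tool(deltas=[{"slide": [0,-0.8,0],"delta_rot": [0,0,0],"hand": 0.5},{"slide": [0,-1,0],"delta_rot": [0,0,0],"hand": 0.5},{"slide": [0,-1,0],"delta_rot": [0,0,0],"hand": 0.5},{"slide": [0,-1,0],"delta_rot": [0,0,0],"hand": 0.5},{"slide": [0,-1,0],"delta_rot": [0,0,0],"hand": 0.5}])

```text
time_s: 1.35
eef_pos: [0.31, -0.3099, 0.2309]
eef_rot: [-0.0, 0.98, -0.199, -0.0]
wrist_force: [0.0, 0.6, 0.2]
opening: 0.501
```

Request:
drive_tool(deltas=[{"slide": [0,-1,0],"delta_rot": [0,0,0],"hand": 0.5},{"slide": [0,-1,0],"delta_rot": [0,0,0],"hand": 0.5},{"slide": [0,-1,0],"delta_rot": [0,0,0],"hand": 0.5},{"slide": [0,-1,0],"delta_rot": [0,0,0],"hand": 0.5},{"slide": [0,-0.8,0],"delta_rot": [0,0,0],"hand": 0.5}])

```text
time_s: 1.98
eef_pos: [0.4034, -0.0887, 0.2312]
eef_rot: [-0.0, 0.98, -0.198, 0.0]
wrist_force: [1.2, -0.5, 0.8]
opening: 0.499
```

```bash
cat >plan.py <<'E'
import sys
from h import *
from bench import ctrl
x,y,z,yaw=map(float,sys.argv[1:5]);o=ctrl.get_obs()
w,M=want(o,np.radians(yaw));p=np.array(o["eef_pos"]);t=np.array([x,y,z])
print(round(o["time_s"],2),p.round(4),"inb",np.round(inb(p),4),"F",np.round(o["wrist_force"],1),"open",round(o["opening"],2))
print("slide",(rot(o).T@(t-p)/.05).round(3),"rot",(w/np.pi).round(4))
E
python3 plan.py .4434 .048 .15 -22.7
```

```text
1.98 [ 0.4034 -0.0887  0.2312] inb [-0.2124 -0.1133] F [ 1.2 -0.5  0.8] open 0.5
slide [-0.323 -2.83   1.624] rot [-0.      0.     -0.0008]
```

Request:
drive_tool(deltas=[{"slide": [-0.3,-0.9,0],"delta_rot": [0,0,0],"hand": 0.5},{"slide": [0,-1,0],"delta_rot": [0,0,0],"hand": 0.5},{"slide": [0,-0.93,0.4],"delta_rot": [0,0,0],"hand": 0.5},{"slide": [0,0,0.8],"delta_rot": [0,0,0],"hand": 0.5},{"slide": [0,0,0.42],"delta_rot": [0,0,0],"hand": 0.5}])

```text
time_s: 2.6
eef_pos: [0.4429, 0.0467, 0.148]
eef_rot: [0.0, 0.98, -0.197, -0.002]
wrist_force: [0.6, 0.2, -0.0]
opening: 0.503
```

```bash
python3 plan.py .4434 .048 .056 -22.7; python3 - <<'E'
from bench import ctrl
import cv2,numpy as np
c=ctrl.camera("side");cv2.imwrite("pics/s1.png",cv2.resize(c["frame"][100:350,100:400,::-1],None,fx=2.4,fy=2.4))
E
```

```text
2.6 [0.4429 0.0467 0.148 ] inb [-0.2374  0.0256] F [ 0.6  0.2 -0. ] open 0.5
slide [ 0.005 -0.029  1.84 ] rot [ 0.0003  0.001  -0.0004]
```

View pics/s1.png

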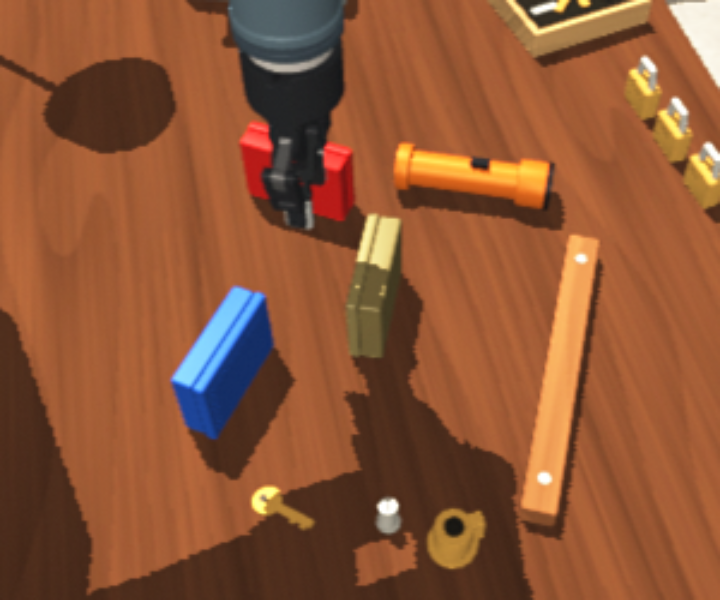

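The gripper at (300,200) is above and behind the tin at (375,285), clear of the red and blue boxes. Next I descend and start the slow tipping push.

Request:
drive_tool(deltas=[{"slide": [0,-0.02,0.6],"delta_rot": [0,0,0],"hand": 0.5},{"slide": [0,0,0.7],"delta_rot": [0,0,0],"hand": 0.5},{"slide": [0,0,0.54],"delta_rot": [0,0,0],"hand": 0.5},{"slide": [0.2,0,0],"delta_rot": [0,0,0],"hand": 0.5},{"slide": [0.2,0,0],"delta_rot": [0,0,0],"hand": 0.5}])

```text
time_s: 3.28
eef_pos: [0.465, 0.0382, 0.0596]
eef_rot: [-0.0, 0.98, -0.199, 0.001]
wrist_force: [0.2, -0.5, 0.3]
opening: 0.5
```

```bash
python3 plan.py .4434 .048 .056 -22.7; python3 - <<'E'
from bench import ctrl
import cv2,numpy as np
c=ctrl.camera("side");cv2.imwrite("pics/s2.png",cv2.resize(c["frame"][150:290,190:350,::-1],None,fx=4,fy=4))
E
```

```text
3.27 [0.465  0.0382 0.0596] inb [-0.2138  0.0278] F [ 0.2 -0.5  0.3] open 0.5
slide [-0.474 -0.012  0.072] rot [-0.0001 -0.0006 -0.0011]
```

View pics/s2.png

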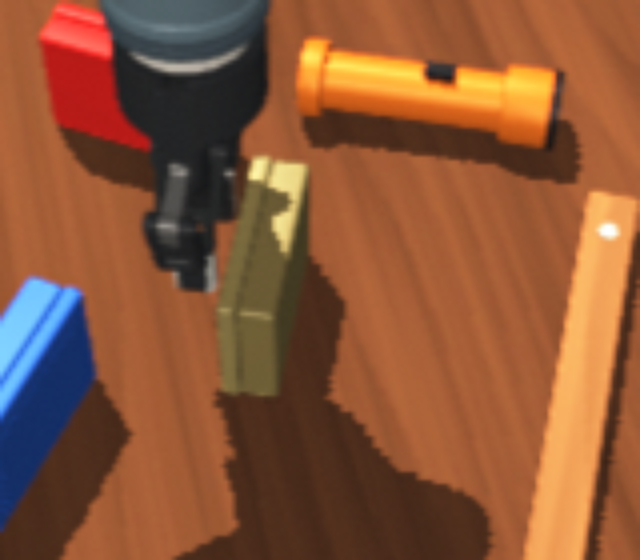

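The fingertip at (205,285) is just short of the tin's lid face, near its top. I push on.

Request:
drive_tool(deltas=[{"slide": [0.15,0,0.04],"delta_rot": [0,0,0],"hand": 0.5},{"slide": [0.15,0,0],"delta_rot": [0,0,0],"hand": 0.5},{"slide": [0.15,0,0],"delta_rot": [0,0,0],"hand": 0.5},{"slide": [0.15,0,0],"delta_rot": [0,0,0],"hand": 0.5},{"slide": [0.15,0,0],"delta_rot": [0,0,0],"hand": 0.5}])

```text
time_s: 3.95
eef_pos: [0.4982, 0.024, 0.0563]
eef_rot: [0.0, 0.98, -0.198, 0.0]
wrist_force: [-0.3, -0.9, 0.2]
opening: 0.499
```

```bash
python3 plan.py .4434 .048 .056 -22.7; python3 - <<'E'
from bench import ctrl
import cv2,numpy as np
c=ctrl.camera("side");cv2.imwrite("pics/s3.png",cv2.resize(c["frame"][150:290,190:350,::-1],None,fx=4,fy=4))
E
```

```text
3.95 [0.4982 0.024  0.0563] inb [-0.1777  0.0298] F [-0.3 -0.9  0.2] open 0.5
slide [-1.197 -0.016  0.005] rot [ 0.     -0.     -0.0011]
```

View pics/s3.png

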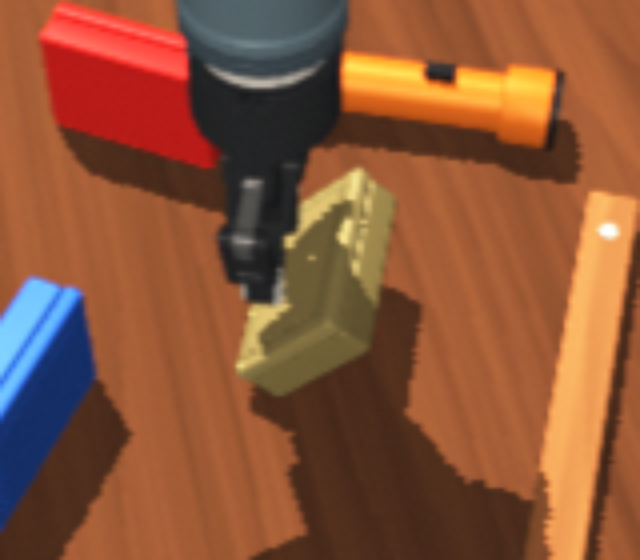

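The tin is in mid-fall towards the batten. I let it land and pull the fingers back.

Request:
drive_tool(deltas=[{"slide": [0,0,0],"delta_rot": [0,0,0],"hand": 0.5},{"slide": [-0.3,0,0],"delta_rot": [0,0,0],"hand": 0.5},{"slide": [-0.3,0,0],"delta_rot": [0,0,0],"hand": 0.5},{"slide": [-0.25,0,0],"delta_rot": [0,0,0],"hand": 0.5},{"slide": [0,0,0],"delta_rot": [0,0,0.0],"hand": 0.5}])

```text
time_s: 4.62
eef_pos: [0.4573, 0.0414, 0.0562]
eef_rot: [0.0, 0.98, -0.198, -0.0]
wrist_force: [0.2, 0.0, 0.1]
opening: 0.502
```

```bash
python3 plan.py .4434 .048 .056 -22.7; python3 - <<'E'
from bench import ctrl
import cv2,numpy as np
for n in("side","top"):
  c=ctrl.camera(n);np.savez(n+"4.npz",**c)
  f=c["frame"][:,:,::-1]
  f=f[150:290,190:350] if n=="side" else f[125:275,225:425]
  cv2.imwrite(f"pics/{n}4.png",cv2.resize(f,None,fx=4,fy=4,interpolation=2))
E
```

```text
4.62 [0.4573 0.0414 0.0562] inb [-0.2221  0.0272] F [0.2 0.  0.1] open 0.5
slide [-0.307 -0.015  0.005] rot [ 0.      0.0002 -0.0008]
```

View pics/side4.png

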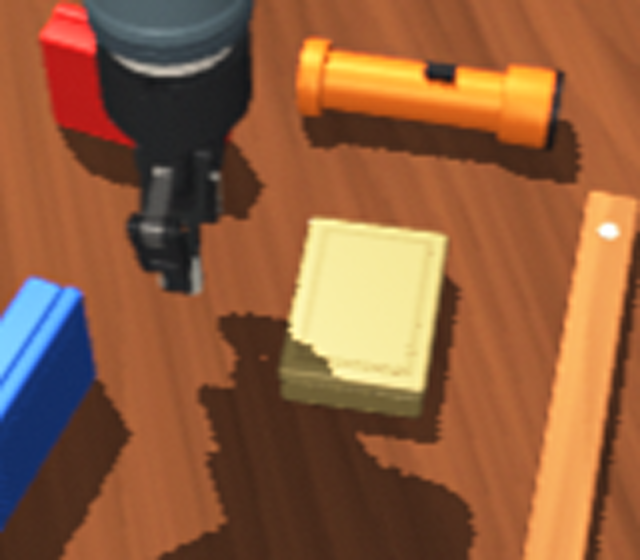

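View pics/top4.png

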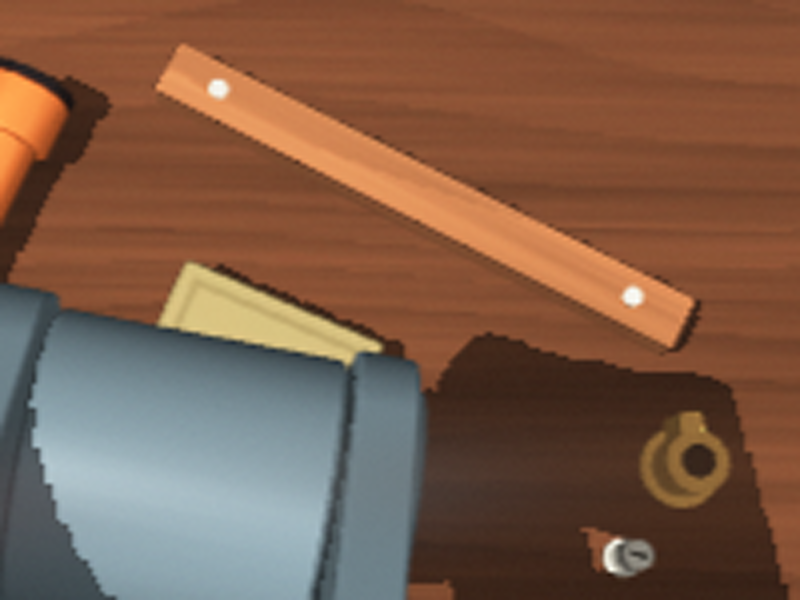

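The tin lies flat with the lid panel up, side crop (312,218) to (425,390). The torch, lock, plug and key haven't moved. Now I measure its pose.

```bash
python3 - <<'E'
from h import *
T=np.load("top4.npz");S=np.load("side4.npz")
for p in[(187,262),(384,347)]:
  q=ray(T,225+p[0]/4,125+p[1]/4,.032);print(q[:2].round(4),np.round(inb(q),4))
for p in[(312,218),(447,235),(425,392),(284,374)]:
  q=ray(S,190+p[0]/4,150+p[1]/4,.032);print(q[:2].round(4),np.round(inb(q),4))
E
python3 plan.py .4573 .0414 .012 -25
```

```text
[0.6013 0.0415] [-0.0932  0.0915]
[ 0.5593 -0.0587] [-0.0862 -0.0169]
[0.5332 0.0676] [-0.1659  0.0845]
[0.6057 0.0376] [-0.0877  0.09  ]
[ 0.5646 -0.0629] [-0.0796 -0.0183]
[ 0.4938 -0.0341] [-0.1558 -0.0241]
4.72 [0.4588 0.0408 0.0566] inb [-0.2205  0.0273] F [-0.3  0.1  0.1] open 0.5
slide [-0.034  0.     0.892] rot [-0.0001 -0.0003  0.0118]
```

Request:
drive_tool(deltas=[{"slide": [0.3,0,0],"delta_rot": [0,0,0.02],"hand": 0.5},{"slide": [0,0,0.5],"delta_rot": [0,0,0],"hand": 0.5},{"slide": [0,0,0.42],"delta_rot": [0,0,0],"hand": 0.5},{"slide": [0.2,0,0],"delta_rot": [0,0,0],"hand": 0.5},{"slide": [0.2,0,0],"delta_rot": [0,0,0],"hand": 0.5}])

```text
time_s: 5.35
eef_pos: [0.492, 0.0254, 0.0111]
eef_rot: [-0.0, 0.973, -0.229, 0.001]
wrist_force: [0.7, -0.4, -0.1]
opening: 0.496
```

```bash
python3 plan.py .4573 .0414 .011 -26.5
```

```text
5.35 [0.492  0.0254 0.0111] inb [-0.1839  0.0283] F [ 0.7 -0.4 -0.1] open 0.5
slide [-0.765  0.023  0.   ] rot [-0.0001 -0.0005  0.    ]
```

Request:
drive_tool(deltas=[{"slide": [0.2,0,0],"delta_rot": [0,0,0],"hand": 0.5},{"slide": [0.2,0,0],"delta_rot": [0,0,0],"hand": 0.5},{"slide": [0.2,0,0],"delta_rot": [0,0,0],"hand": 0.5},{"slide": [0.2,0,0],"delta_rot": [0,0,0],"hand": 0.5},{"slide": [0.2,0,0],"delta_rot": [0,0,0],"hand": 0.5}])

```text
time_s: 5.98
eef_pos: [0.5356, 0.0034, 0.0103]
eef_rot: [-0.0, 0.973, -0.229, -0.0]
wrist_force: [-2.7, 0.6, 1.0]
opening: 0.5
```

```bash
python3 plan.py .4573 .0414 .011 -26.5; python3 - <<'E'
from bench import ctrl
import cv2,numpy as np
for n in("side",):
  c=ctrl.camera(n);np.savez(n+"5.npz",**c)
  f=c["frame"][:,:,::-1]
  f=f[150:290,190:350]
  cv2.imwrite(f"pics/{n}5.png",cv2.resize(f,None,fx=4,fy=4,interpolation=2))
E
```

```text
5.97 [0.5356 0.0034 0.0103] inb [-0.1351  0.0281] F [-2.7  0.6  1. ] open 0.5
slide [-1.74   0.018 -0.014] rot [0.     0.0001 0.    ]
```

View pics/side5.png

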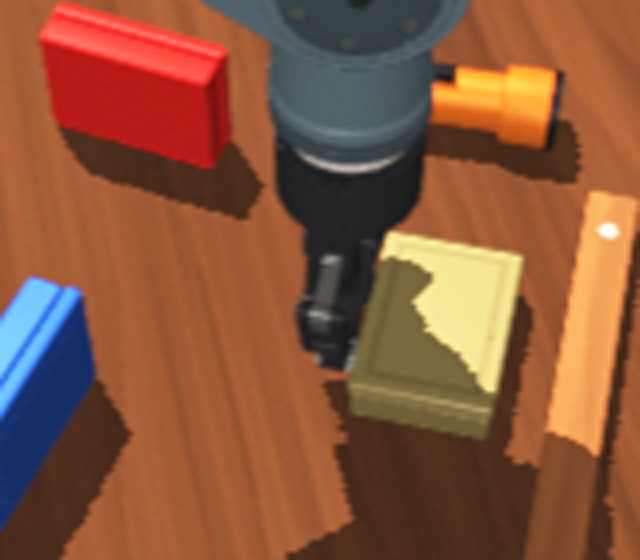

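The tin at (435,330) slides flat and stays roughly square to the batten, with about 30 mm left.

Request:
drive_tool(deltas=[{"slide": [0.12,0,0],"delta_rot": [0,0,0],"hand": 0.5},{"slide": [0.12,0,0],"delta_rot": [0,0,0],"hand": 0.5},{"slide": [0.1,0,0],"delta_rot": [0,0,0],"hand": 0.5},{"slide": [0.1,0,0],"delta_rot": [0,0,0],"hand": 0.5},{"slide": [0.08,0,0],"delta_rot": [0,0,0],"hand": 0.5}])

```text
time_s: 6.65
eef_pos: [0.5586, -0.0081, 0.0103]
eef_rot: [0.0, 0.973, -0.229, 0.0]
wrist_force: [-0.6, 0.3, -0.2]
opening: 0.499
```

```bash
python3 plan.py .4573 .0414 .011 -26.5; python3 - <<'E'
from bench import ctrl
import cv2,numpy as np
for n in("side",):
  c=ctrl.camera(n);np.savez(n+"6.npz",**c)
  f=c["frame"][:,:,::-1]
  f=f[150:290,190:350]
  cv2.imwrite(f"pics/{n}6.png",cv2.resize(f,None,fx=4,fy=4,interpolation=2))
E
```

```text
6.65 [ 0.5586 -0.0081  0.0103] inb [-0.1094  0.0281] F [-0.6  0.3 -0.2] open 0.5
slide [-2.255  0.018 -0.015] rot [ 0. -0.  0.]
```

View pics/side6.png

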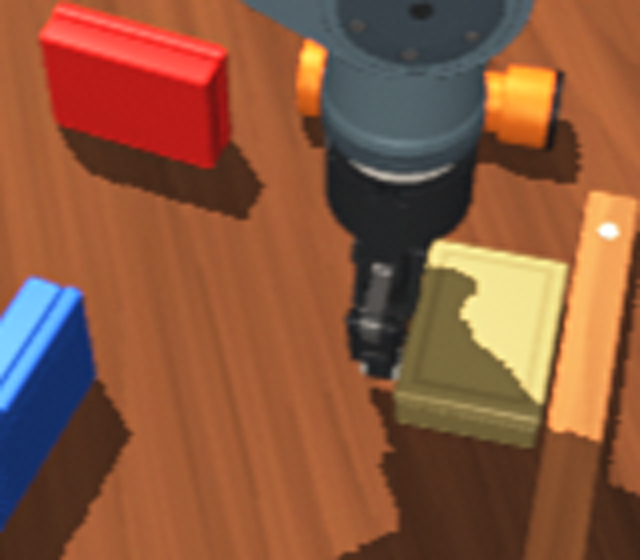

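The tin is still a few mm short of the batten at (555,350). I creep on until there is force.

Request:
drive_tool(deltas=[{"slide": [0.03,0,0],"delta_rot": [0,0,0],"hand": 0.5},{"slide": [0.03,0,0],"delta_rot": [0,0,0],"hand": 0.5},{"slide": [0.02,0,0],"delta_rot": [0,0,0],"hand": 0.5},{"slide": [0.02,0,0],"delta_rot": [0,0,0],"hand": 0.5},{"slide": [0,0,0],"delta_rot": [0,0,0],"hand": 0.5}])

```text
time_s: 7.32
eef_pos: [0.5618, -0.0097, 0.0102]
eef_rot: [-0.0, 0.973, -0.229, -0.001]
wrist_force: [-4.0, 3.3, 4.1]
opening: 0.499
```

```bash
python3 plan.py .4573 .0414 .011 -26.5
```

```text
7.33 [ 0.5618 -0.0097  0.0102] inb [-0.1058  0.0281] F [-4.   3.3  4.1] open 0.5
slide [-2.327  0.018 -0.011] rot [0.0001 0.0007 0.0001]
```

Request:
drive_tool(deltas=[{"slide": [0.02,0,0],"delta_rot": [0,0,0],"hand": 0.5},{"slide": [0.02,0,0],"delta_rot": [0,0,0],"hand": 0.5},{"slide": [0,0,0],"delta_rot": [0,0,0],"hand": 0.5},{"slide": [0,0,0],"delta_rot": [0,0,0],"hand": 0.5},{"slide": [0,0,0],"delta_rot": [0,0,0],"hand": 0.5}])

```text
time_s: 7.95
eef_pos: [0.5618, -0.0097, 0.0098]
eef_rot: [-0.0, 0.973, -0.229, -0.003]
wrist_force: [-10.6, 4.6, 7.8]
opening: 0.502
```

```bash
python3 plan.py .4573 .0414 .011 -26.5;python3 - <<'E'
from bench import ctrl
import cv2,numpy as np
for n in("side",):
  c=ctrl.camera(n);np.savez(n+"7.npz",**c)
  f=c["frame"][:,:,::-1]
  f=f[190:290,270:370]
  cv2.imwrite(f"pics/{n}7.png",cv2.resize(f,None,fx=6,fy=6,interpolation=2))
E
```

```text
7.95 [ 0.5618 -0.0097  0.0098] inb [-0.1058  0.0281] F [-10.6   4.6   7.8] open 0.5
slide [-2.327  0.017 -0.01 ] rot [0.0003 0.002  0.0002]
```

View pics/side7.png

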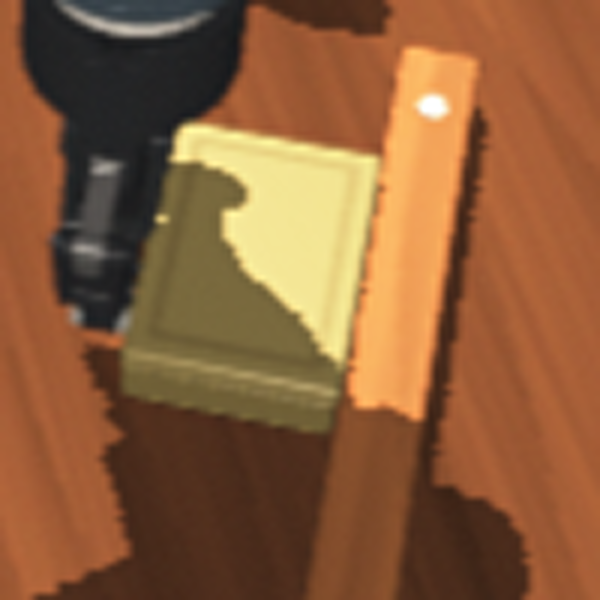

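The tin is stalled against the batten, TCP not advancing as the force rose to about 12 N, and its edge at (360,270) is flush. I back off along tool -x, then go up.

Request:
drive_tool(deltas=[{"slide": [-0.2,0,0],"delta_rot": [0,0,0],"hand": 0.5},{"slide": [-0.4,0,0],"delta_rot": [0,0,0],"hand": 0.5},{"slide": [-0.4,0,0],"delta_rot": [0,0,0],"hand": 0.5},{"slide": [0,0,-0.7],"delta_rot": [0,0,0],"hand": 0.5},{"slide": [0,0,-0.8],"delta_rot": [0,0,0],"hand": 0.5}])

```text
time_s: 8.62
eef_pos: [0.5192, 0.0114, 0.0856]
eef_rot: [0.0, 0.973, -0.229, -0.0]
wrist_force: [0.0, -0.2, 0.5]
opening: 0.505
```

Request:
drive_tool(deltas=[{"slide": [0,0,-0.8],"delta_rot": [0,0,0],"hand": 0.5},{"slide": [-0.9,0,-0.4],"delta_rot": [0,0,0],"hand": 0.5},{"slide": [-0.9,0,0],"delta_rot": [0,0,0],"hand": 0.5},{"slide": [-0.5,0,0],"delta_rot": [0,0,0],"hand": 0.5},{"slide": [0,0,0],"delta_rot": [0,0,0],"hand": 0.5}])

```text
time_s: 9.25
eef_pos: [0.416, 0.0631, 0.1454]
eef_rot: [-0.0, 0.974, -0.229, 0.001]
wrist_force: [1.0, 0.2, 0.2]
opening: 0.5
```

```bash
python3 plan.py .4573 .0414 .011 -26.5;python3 - <<'E'
from bench import ctrl
import cv2,numpy as np
for n in("side","top"):
  c=ctrl.camera(n);np.savez(n+"8.npz",**c)
  f=c["frame"][:,:,::-1]
  f=f[150:340,190:360] if n=="side" else f[125:275,185:425]
  cv2.imwrite(f"pics/{n}8.png",cv2.resize(f,None,fx=3.1,fy=3.1,interpolation=2))
E
```

```text
9.25 [0.416  0.0631 0.1454] inb [-0.2688  0.0282] F [1.  0.2 0.2] open 0.5
slide [0.929 0.023 2.689] rot [-0.0001 -0.0004  0.0004]
```

View pics/side8.png

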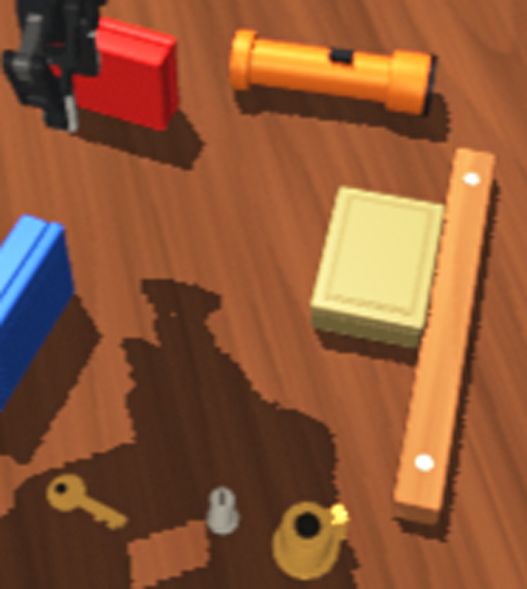

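View pics/top8.png

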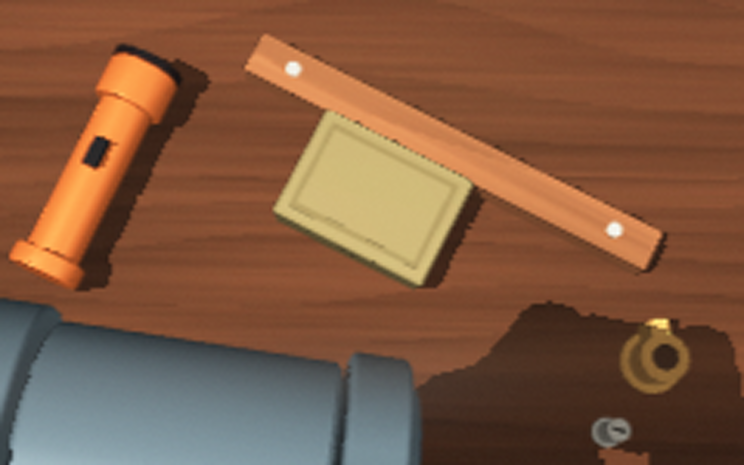

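The top view has the tin's front edge, (330,110) to (474,183), lying on the batten's near edge. A line from (245,68) to (645,270) passes (330,111) and (474,184). Everything else is in place and the gripper is clear. A numeric check first, then I hand in.

```bash
python3 - <<'E'
from h import *
T=np.load("top8.npz")
q=[ray(T,185+u/3.1,125+v/3.1,.032) for u,v in[(330,110),(474,183),(274,208),(420,282)]]
print([np.round(inb(p),4) for p in q])
b=[ray(T,185+u/3.1,125+v/3.1,.024) for u,v in[(245,68),(645,270)]]
print([np.round(inb(p),4) for p in b])
f=lambda a,c:np.arctan2(*(c-a)[:2]);print("angle",f(q[0],q[1])-f(b[0],b[1]),f(q[2],q[3])-f(b[0],b[1]))
from bench import ctrl
print(ctrl.hand_in())
E
```

```text
[array([-0.018 ,  0.0849]), array([-0.0185, -0.0221]), array([-0.0946,  0.087 ]), array([-0.0944, -0.0198])]
[array([-0.0159,  0.1502]), array([-0.0168, -0.1483])]
angle 0.0016481396246521562 -0.005111056018939131
the job is handed in; nothing more can be done
None
```

I tipped the khaki tin over towards the batten with the half-open fingertips high on its lid face. I then pushed it about 70 mm along the bench until it stalled against the batten, and backed off and up. The job is handed in at about 9.4 s of the 40 s allowed; `hand_in` gives no verdict.

- **Tin pose:** the last images show it lying flat, lid up, with its rear long side at batten x of about -0.0945 m (target -0.095 m). The front edge is within about 2 mm of the batten face, square within about 0.005 rad and centred at batten y of about +0.033 m.
- **Contact with the batten:** in the final push the tool stopped advancing while the force rose to about 12 N.
- **Bystanders:** by eye, the torch, lock, plug and key look unmoved. I did not measure their positions again at the end.
- **Gripper:** it finished clear of everything at 0.145 m height, with the wrist force near zero.

The two cameras disagreed by up to about 5 mm in places, so the final tin figures are from the top view only. No check failed.

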